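# Put two watch movements away under their dust covers

### The job

Put the large watch movement in the middle of the large blue tray and the small one in the middle of the small tray, then cover each with the dust cover of its own size, centred on the tray with its rim flat on it. Set every piece down gently, without dropping it, and leave the loupe, the screwdriver and the oil bottle where they are.

Things in the scene. Friction and masses are not known exactly. Their poses are not given: they have to be found in the camera images.
- tray_large: the larger of the two flat round light-blue dust trays: a plain disc 120 mm across and 8 mm thick, fixed to the bench. Origin: centre of its underside, z up. Its flat top is at z = +8 mm.
- tray_small: the smaller light-blue dust tray: a plain disc 92 mm across and 8 mm thick, fixed to the bench. Origin: centre of its underside, z up. Its flat top is at z = +8 mm.
- movement_large: the larger watch movement, brass wheels and plates on top of a round grey holder: together a short upright cylinder 60 mm across and 22 mm high, loose, about 0.1 kg. Origin: centre of its underside, z up. Gripped across its diameter.
- movement_small: the smaller watch movement in its round grey holder: an upright cylinder 36 mm across and 22 mm high, loose, about 50 g. Origin: centre of its underside, z up. Gripped across its diameter.
- cover_large: the larger bell-shaped frosted dust cover, open below, standing on its rim: 98 mm outside and 90 mm inside across at the rim (straight-walled up to 29 mm, then domed in to a flat top 56 mm across at 55 mm), with an upright black cylindrical knob on top, 18 mm across, from 55 to 81 mm height. Loose, about 0.14 kg. Origin: centre of its open rim's lower edge, z up; the knob is on the z axis.
- cover_small: the smaller bell-shaped frosted dust cover, open below, standing on its rim: 66 mm outside and 58 mm inside across at the rim (straight-walled up to 30 mm, then domed in to a flat top 40 mm across at 50 mm), with an upright black cylindrical knob on top, 18 mm across, from 50 to 76 mm height. Loose, about 80 g. Origin: centre of its open rim's lower edge, z up; the knob is on the z axis.
- loupe: bystander: a black watchmaker's eyeglass standing on its wide end, 32 mm across and 30 mm high. Origin: centre of its underside, z up. 
- screwdriver: bystander: a small aluminium screwdriver lying along its own x, 100 mm long, 9 mm thick, blade to +x. Origin on the bench under it, 5 mm handle-side of its steel blade's root; z up.
- oil_bottle: bystander: a small amber glass jar with a black cap, 36 mm across and 60 mm high. Origin: centre of its underside, z up. 

How it is judged:
At the end, for the whole second after the job is handed in: Each movement lies flat on the tray of its own size, its centre within 10 mm of the tray's centre; the cover of the same size stands over it, rim flat on the tray (within 3 mm and 0.06 rad) and centred within 12 mm; all are released and at rest (horizontal distance between movement_large and tray_large below 0.01 m and z of movement_large in the frame of tray_large between 0.005 and 0.011 m and angle between each of movement_large, cover_large, movement_small, cover_small's own z axis and vertical below 0.06 rad and linear speed of each of movement_large, cover_large, movement_small, cover_small below 0.02 m/s and angular speed of each of movement_large, cover_large, movement_small, cover_small below 0.2 rad/s and horizontal distance between cover_large and tray_large below 0.012 m and z of cover_large in the frame of tray_large between 0.005 and 0.011 m and horizontal distance between movement_small and tray_small below 0.01 m and z of movement_small in the frame of tray_small between 0.005 and 0.011 m and horizontal distance between cover_small and tray_small below 0.012 m and z of cover_small in the frame of tray_small between 0.005 and 0.011 m); the robot touches nothing.
It fails at once if the loupe, the screwdriver or the oil bottle is disturbed (shifted by more than 20 mm) (distance of any of loupe, screwdriver, oil_bottle from where it was at the start of the episode above 0.02 m).
It fails at once if a movement or a cover is dropped or thrown (faster than 0.6 m/s while the fingers do not hold it, a fall of about 18 mm) ((contact force between the fingers and movement_large below 0.05 N and linear speed of movement_large above 0.6 m/s) or (contact force between the fingers and movement_small below 0.05 N and linear speed of movement_small above 0.6 m/s) or (contact force between the fingers and cover_large below 0.05 N and linear speed of cover_large above 0.6 m/s) or (contact force between the fingers and cover_small below 0.05 N and linear speed of cover_small above 0.6 m/s)).
It also fails if it takes over 112 s, if anything falls off the work surface, if the arm or the gripper's body presses on something with over 40 N, if the wrist force passes 120 N, or if a joint passes its speed limit or range.

### The arm

A 7-joint arm with a two-finger parallel gripper is mounted at the origin on the work surface. World frame = base frame: x ahead of the robot, y to its left, z up, the work surface at z = 0. Lengths are in m, angles in rad, forces in N, time in s.
With the tool pointing down it reaches from about 0.425 to 0.925 m from the base axis. Payload 6.8 kg.
Tool frame: the origin (TCP) lies midway between the tips of the shut fingers; the grasp point (between the pads) lies 19 mm behind it; z points along the fingers, y is the line along which they close (so a half turn about z gives the same grasp; the last joint's range is limited). The gripper opens to 85 mm and grips with 20 to 120 N. Pads are 22 mm wide; open, the fingers measure 114 mm over their backs; the gripper's body (76 mm by 85 mm) begins 54 mm behind the grasp point. The pads swing forward as they close: fully open they stand 13 mm farther back than shut.
Start: joints at [1.045, 0.477, 0.022, 1.555, -0.011, 1.109, -0.083], TCP at [0.274, -0.617, 0.231] pointing down, gripper open.
Joint ranges: [-2.96, 2.96], [-0.34, 2.1], [-1.41, 1.46], [0.24, 2.44], [-1.37, 4.51], [0.17, 1.92], [-2.96, 2.96]. Speed limits (rad/s): [2.39, 2.39, 3.14, 3.14, 3.14, 3.14, 3.14].

### API

Orientations are given as [roll, pitch, yaw] about the fixed x, y, z axes, in that order (R = Rz(yaw) Ry(pitch) Rx(roll)).
In Python, from plant import bot gives the robot as it stands. The module is installed in compiled form; this text tells all that it offers.
- The arm moves only by the shell command python3 -m pendant 'ROWS' [OPENING] [FORCE]. ROWS is JSON, a list of rows, each a list of 2 entries, a list of its own where there are three numbers: the shift along the tool's x, y, z in mm, then the turn about the tool's z in degrees. In form: [[[x, y, z], roll], ...]. A call has exactly 10 rows; each row is the pose to reach, as a shift and turn from the pose commanded when the call began, along the tool's axes at that moment; what a row does not reach only later rows make up. A row lasts 1/8 s, in which the tool goes at most 62.5 mm and 10.7 degrees, less where a joint would pass 70% of its speed; a pose out of reach is approached as far as the arm can. A call with a gripper value outside its range is refused whole. OPENING is the closure, from 0 (fully open) to 1 (shut), set as the call begins (- or left out, the last holds). The fingers move at their own pace and stop on an object; FORCE is the grip in N (left out, the last holds). Time passes only in rows, so rows that repeat a pose let the fingers close, or fill a call up. It gives the time, the measured TCP pose, the force, the opening and the grip force at its end, in the units of the state.
- bot.observe(): the state, without advancing time (a new reading comes with each control period).
- bot.camera(name): name is "side" or "top"; returns a dict with "image" (384x512x3 uint8, blue, green, red), "fx", "fy", "cx", "cy" (pixels), "xyz" and "attitude" of the camera in the world. Camera axes: x right, y up, looking along -z (the intrinsics and any distortion apply to the point x, -y, -z); pixel columns grow to the right and rows downward; lengths in m; the calibration is good to about 2 mm. A picture is of the moment at which its call begins. There is no depth.
- bot.job_done(): hands the job in; it is judged then, once.
The state is a dict: "time": time; "joints": joint angles; "dq": joint speeds; "effort": joint torques, N m; "tool_pos": TCP position; "eef_rot": TCP orientation; "force": force on the tool from outside, world axes, zero at the start; "ft_torque": the same for the moment, N m; "finger_gap": finger opening in m; "grasp_force": force on a finger pad.
Only numpy, scipy, OpenCV 4.12 (cv2) and the standard library are available. Lean on these libraries where they do the work, as an engineer would, in place of code of your own. Each camera call takes 0.05 s, during which the arm holds its last target. There are 200 camera calls.

## Working session

There is one attempt and no reset: what is moved stays moved. The work goes in short steps, Python scripts to look and compute and a shell command to move; the robot and the scene stay as the last step left them, time stands still between calls to the robot, and variables do not carry over. Pictures are saved under pics/ and viewed, at most 14 in all, crops included, and the job is handed in when it is done.

```bash
mkdir -p pics; cat > h.py <<'E'
import numpy as np, cv2
from scipy.spatial.transform import Rotation as R
def rot(a):
    a=np.array(a,float)
    return a if a.shape==(3,3) else (R.from_euler('xyz',a).as_matrix() if a.size==3 else None)
def cast(c,u,v,z):
    d=rot(c['attitude'])@np.array([(u-c['cx'])/c['fx'],-(v-c['cy'])/c['fy'],-1.])
    o=np.array(c['xyz']); return o+d*(z-o[2])/d[2]
def proj(c,p):
    q=rot(c['attitude']).T@(np.array(p)-np.array(c['xyz'])); return c['cx']-c['fx']*q[0]/q[2], c['cy']+c['fy']*q[1]/q[2]
E
python3 - <<'E'
from plant import bot
import cv2
from h import *
for n in('top','side'):
    c=bot.camera(n); cv2.imwrite(f'pics/{n}0.png',c['image']); np.save(n+'0.npy',c,allow_pickle=True)
    print({k:v for k,v in c.items() if k!='image'})
print(bot.observe())
E
```

```text
{'fx': 414.8814844413271, 'fy': 414.8814844413271, 'cx': 257.17249304436876, 'cy': 197.0356895872738, 'xyz': array([0.41325673, 0.10443065, 1.29556332]), 'attitude': array([ 0.09897812, -0.01599753, -1.54387235])}
{'fx': 436.46040590993624, 'fy': 436.46040590993624, 'cx': 257.8350733115643, 'cy': 191.563204992508, 'xyz': array([ 0.38741865, -0.73544711,  0.62454167]), 'attitude': array([ 0.97811494, -0.0161565 , -0.17398176])}
{'time': 0.1, 'joints': array([ 1.04491657,  0.47770651,  0.02237753,  1.55638015, -0.01148597,
        1.10927535, -0.08311625]), 'dq': array([-1.52484289e-03, -7.79883112e-04,  9.52709455e-05, -1.04077062e-03,
        6.07232220e-04, -3.08683429e-04,  2.02838957e-03]), 'effort': array([ 3.10364587e-03, -5.97758460e+01,  1.61282770e+00, -2.81954098e+01,
        1.27027952e-02,  4.99936737e-03, -3.21406458e-05]), 'tool_pos': array([ 0.27361569, -0.61646637,  0.23041929]), 'eef_rot': array([-3.13995856e+00,  1.47610576e-04,  4.17758648e-01]), 'force': array([ 0.232649  , -0.24682948,  0.21854527]), 'ft_torque': array([-0.00449599, -0.04480993,  0.01957848]), 'grasp_force': 0.0, 'finger_gap': 0.0854620249671461}
```

View pics/top0.png

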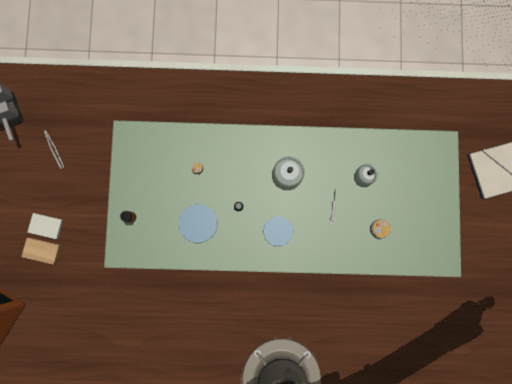

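View pics/side0.png

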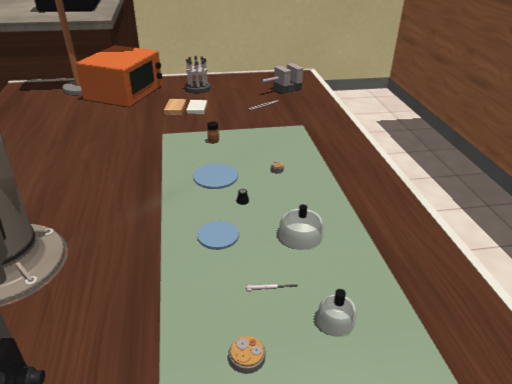

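The top view shows the large tray at (198,223), small tray (278,231), large cover (289,173), small cover (367,175), large movement (381,229) and small movement (198,168). The loupe is at (238,206), the bottle at (128,216) and the screwdriver at (334,205). The side view has the same items at (216,176), (218,235), (301,228), (337,314), (247,353), (278,167), (243,196), (213,132) and (272,287).

```bash
cat > m.py <<'E'
from h import *
def cen(m,u,v,r):
    k=np.zeros(m.shape,np.uint8); cv2.circle(k,(u,v),r,255,-1); m=(m&(k>0)).astype(np.uint8)
    n,l,s,ct=cv2.connectedComponentsWithStats(m)
    i=1+np.argmax(s[1:,4]); cs,_=cv2.findContours((l==i).astype(np.uint8),0,cv2.CHAIN_APPROX_NONE)
    M=cv2.moments((l==i).astype(np.uint8) if 0 else cv2.drawContours(np.zeros(m.shape,np.uint8),[cv2.convexHull(cs[0])],-1,1,-1),True)
    return (M['m10']/M['m00'],M['m01']/M['m00'],s[i,4],s[i,2],s[i,3])
def masks(im):
    hsv=cv2.cvtColor(im,cv2.COLOR_BGR2HSV); h,s,v=[x.astype(int) for x in cv2.split(hsv)]
    return dict(blue=(h>98)&(h<125)&(s>70), dark=(v<60), notmat=~((h>48)&(h<88)&(s>35)))
def tri(ca,pa,cb,pb):
    def ray(c,p):
        o=np.array(c['xyz']); d=cast(c,p[0],p[1],0)-o; return o,d/np.linalg.norm(d)
    (o1,d1),(o2,d2)=ray(ca,pa),ray(cb,pb)
    t=np.linalg.lstsq(np.c_[d1,-d2],o2-o1,rcond=None)[0]; a,b=o1+t[0]*d1,o2+t[1]*d2
    return (a+b)/2,np.linalg.norm(a-b)
E
python3 - <<'E'
from m import *
T=np.load('top0.npy',allow_pickle=True).item();S=np.load('side0.npy',allow_pickle=True).item()
mt,ms=masks(T['image']),masks(S['image'])
for n,k,t,s,z in [('trayL','blue',(198,223,26),(216,176,32),.006),('trayS','blue',(278,231,22),(218,235,28),.006),
 ('movL','notmat',(381,229,18),(247,353,26),.011),('movS','notmat',(198,168,12),(278,167,12),.011),
 ('knobL','dark',(290,170,7),(303,212,11),.068),('knobS','dark',(371,171,8),(340,297,11),.063),
 ('loupe','dark',(238,206,9),(243,196,12),.015),('bottle','notmat',(128,216,12),(213,132,14),.03),('driver','notmat',(334,205,22),(272,287,28),.005),('capL','notmat',(289,173,24),(303,225,32),.03),('capS','notmat',(367,175,18),(337,314,28),.03)]:
    a=cen(mt[k],*t);b=cen(ms[k],*s); p,e=tri(T,a,S,b)
    print(n,np.round(cast(T,a[0],a[1],z)[:2]*1e3),np.round(cast(S,b[0],b[1],z)[:2]*1e3),'tri',np.round(p*1e3),round(e*1e3,1),a[2:],b[2:])
E
```

```text
Traceback (most recent call last):
  File "m.py", line 5, in cen
    i=1+np.argmax(s[1:,4]); cs,_=cv2.findContours((l==i).astype(np.uint8),0,cv2.CHAIN_APPROX_NONE)
        ~~~~~~~~~^^^^^^^^^
ValueError: attempt to get argmax of an empty sequence
```

```bash
python3 - <<'E'
import cv2
for n,ps in(('top',[(198,223),(278,231),(250,150),(290,170),(289,180)]),('side',[(216,176),(218,235),(200,280),(303,212),(320,235)])):
    im=cv2.imread(f'pics/{n}0.png');h=cv2.cvtColor(im,cv2.COLOR_BGR2HSV)
    print(im.shape,[(im[v,u].tolist(),h[v,u].tolist()) for u,v in ps])
E
```

```text
(384, 512, 3) [([182, 169, 147], [101, 49, 182]), ([189, 177, 157], [101, 43, 189]), ([156, 178, 167], [45, 32, 178]), ([61, 64, 67], [15, 23, 67]), ([151, 160, 155], [47, 14, 160])]
(384, 512, 3) [([182, 158, 131], [104, 71, 182]), ([184, 159, 131], [104, 73, 184]), ([135, 164, 147], [48, 45, 164]), ([15, 15, 16], [0, 16, 16]), ([123, 133, 129], [42, 19, 133])]
```

```bash
python3 - <<'E'
s=open('m.py').read()
i=s.index("    hsv=");j=s.index("def tri")
s=s[:i]+"""    b,g,r=[x.astype(int) for x in cv2.split(im)]
    return dict(blue=(b-r>18), dark=(im.max(2)<100), notmat=(2*g-b-r<23)|(r>g)|(g<90))
"""+s[j:]
open('m.py','w').write(s)
E
cat > meas.py <<'E'
from m import *
T=np.load('top0.npy',allow_pickle=True).item();S=np.load('side0.npy',allow_pickle=True).item()
mt,ms=masks(T['image']),masks(S['image'])
for n,k,t,s,z in [('trayL','blue',(198,223,26),(216,176,32),.006),('trayS','blue',(278,231,22),(218,235,28),.006),
 ('movL','notmat',(381,229,18),(247,353,26),.011),('movS','notmat',(198,168,12),(278,167,12),.011),
 ('knobL','dark',(290,170,7),(303,212,11),.068),('knobS','dark',(371,171,8),(340,297,11),.063),
 ('loupe','dark',(238,206,9),(243,196,12),.015),('bottle','notmat',(128,216,12),(213,132,14),.03),('driver','notmat',(334,205,22),(272,287,28),.005),('capL','notmat',(289,173,24),(303,225,32),.03),('capS','notmat',(367,175,18),(337,314,28),.03)]:
    a=cen(mt[k],*t);b=cen(ms[k],*s); p,e=tri(T,a,S,b)
    print(n,np.round(cast(T,a[0],a[1],z)[:2]*1e3),np.round(cast(S,b[0],b[1],z)[:2]*1e3),'tri',np.round(p*1e3),round(e*1e3,1),[int(x) for x in (*a[2:],*b[2:])])
E
python3 meas.py
```

```text
trayL [456. 270.] [456. 261.] tri [457. 271.  -0.] 1.0 [1162, 38, 39, 896, 45, 26]
trayS [438.  20.] [439.  14.] tri [439.  20.   1.] 1.2 [674, 30, 29, 934, 42, 28]
movL [ 454. -296.] [ 455. -302.] tri [ 455. -298.    6.] 1.5 [322, 21, 20, 1129, 38, 38]
movS [629. 279.] [628. 272.] tri [629. 280.   6.] 0.1 [110, 12, 12, 144, 13, 13]
knobL [621.  -6.] [621. -10.] tri [622.  -6.  65.] 0.5 [25, 6, 6, 106, 9, 14]
knobS [ 623. -252.] [ 622. -253.] tri [ 623. -253.   62.] 0.2 [34, 8, 6, 169, 12, 18]
loupe [511. 146.] [512. 136.] tri [512. 146.   8.] 1.3 [45, 9, 9, 141, 13, 16]
bottle [467. 479.] [470. 486.] tri [468. 478.  34.] 2.9 [167, 16, 14, 404, 27, 26]
driver [ 505. -150.] [ 518. -156.] tri [ 512. -152.    1.] 13.8 [69, 6, 20, 216, 52, 8]
capL [617.  -4.] [617. -23.] tri [621.  -6.  16.] 2.3 [803, 32, 33, 1558, 47, 46]
capS [ 618. -246.] [ 617. -261.] tri [ 621. -250.   16.] 1.9 [404, 24, 23, 1439, 42, 48]
```

Each object's two views agree to within a few mm. The triangulated heights sit about 6 mm low, which I put down to the side camera's tilt, so I use the top-view xy. I start with the large movement.

```bash
cat > go.py <<'E'
# shift in tool axes (mm) and turn (deg) from measured pose to world target x y z(mm) yaw(deg)
import sys
from plant import bot
from h import *
s=bot.observe(); M=rot(s['eef_rot']); t=np.array([float(a) for a in sys.argv[1:4]])
print('shift',np.round(M.T@(t-s['tool_pos']*1e3),1),'turn',round(float(np.degrees(s['eef_rot'][2]))-float(sys.argv[4]),1),'t',round(s['time'],2))
E
python3 -m pendant '[[[30,-22,7],-7],[[60,-44,14],-14],[[90,-66,21],-21],[[120,-88,28],-28],[[150,-110,35],-35],[[180,-132,42],-42],[[210,-154,49],-49],[[240,-176,56],-56],[[270,-198,63],-63],[[294,-219,70],-66]]' 0 40; python3 go.py 454 -297 100 90
```

```text
time: 1.35
tool_pos: [0.4543, -0.296, 0.1609]
eef_rot: [-3.141, -0.0, 1.573]
force: [-0.7, -0.2, 0.4]
finger_gap: 0.0853
grasp_force: 0.0
shift [-1.  -0.3 60.9] turn 0.1 t 1.35
```

```bash
python3 -m pendant '[[[0,0,15],0],[[0,0,30],0],[[-1,0,45],0],[[-1,0,60],0],[[-1,0,75],0],[[-1,0,90],0],[[-1,0,100],0],[[-1,0,105],0],[[-1,0,105],0],[[-1,0,105],0]]'
python3 - <<'E'
from plant import bot
from h import *
a=bot.camera('side')['image'];b=bot.camera('top')['image']
a=cv2.resize(a[240:384,160:340],None,fx=3,fy=3,interpolation=cv2.INTER_CUBIC);b=cv2.resize(b[190:270,340:420],(432,432),interpolation=cv2.INTER_CUBIC)
cv2.imwrite('pics/a1.png',np.hstack([a,b])[:, :800])
E
```

```text
time: 2.6
tool_pos: [0.4541, -0.2987, 0.0568]
eef_rot: [3.141, 0.001, 1.57]
force: [-0.1, 0.1, -0.2]
finger_gap: 0.0854
grasp_force: 0.0
```

View pics/a1.png

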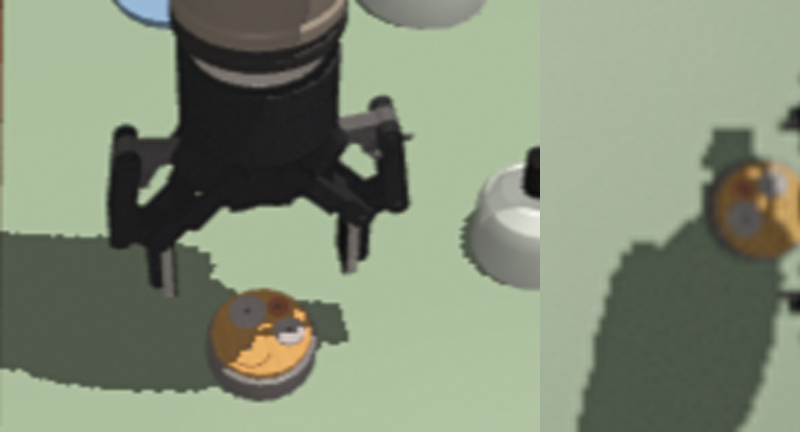

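The side crop shows the open fingers straddling the large movement, with tips near full-image (216,338) and (277,329) and the movement at (247,354). I check this against the projected tool pose.

```bash
python3 - <<'E'
from m import *
S=np.load('side0.npy',allow_pickle=True).item()
print(proj(S,[.454,-.2987,.070]),cast(S,246.3,334,.07),cast(S,246.3,334,.057))
E
```

```text
(np.float64(245.57709510143317), np.float64(329.12475404365676)) [ 0.45372552 -0.30787959  0.07      ] [ 0.45527994 -0.29785621  0.057     ]
```

```bash
python3 -m pendant '[[[2,0,10],0],[[2,0,20],0],[[2,0,30],0],[[2,0,38],0],[[2,0,45],0],[[2,0,50],0],[[2,0,53],0],[[2,0,55],0],[[2,0,55],0],[[2,0,55],0]]' && python3 -m pendant '[[[0,0,0],0],[[0,0,0],0],[[0,0,0],0],[[0,0,0],0],[[0,0,0],0],[[0,0,0],0],[[0,0,0],0],[[0,0,0],0],[[0,0,0],0],[[0,0,0],0]]' 0.8 30
```

```text
time: 3.95
tool_pos: [0.4539, -0.2966, 0.0015]
eef_rot: [3.141, 0.0, 1.57]
force: [-0.8, -0.1, 0.1]
finger_gap: 0.0855
grasp_force: 0.0
time: 5.2
tool_pos: [0.454, -0.2966, 0.0017]
eef_rot: [3.141, 0.0, 1.57]
force: [-1.0, 0.5, 5.4]
finger_gap: 0.0591
grasp_force: 31.9
```

```bash
python3 -m pendant '[[[0,0,-5],0],[[0,0,-15],0],[[0,0,-30],0],[[0,0,-45],0],[[5,0,-58],0],[[20,0,-65],0],[[45,0,-70],0],[[80,0,-70],0],[[120,0,-70],0],[[160,0,-70],0]]' && python3 -m pendant '[[[40,0,0],0],[[80,0,0],0],[[120,0,0],0],[[160,0,0],0],[[200,0,0],0],[[240,0,0],0],[[280,0,0],0],[[320,1,0],0],[[355,1,0],0],[[380,1,0],0]]'; python3 go.py 456 270 10 90
```

```text
time: 6.45
tool_pos: [0.4534, -0.1342, 0.0714]
eef_rot: [-3.141, -0.0, 1.57]
force: [0.1, 0.6, -1.0]
finger_gap: 0.0587
grasp_force: 32.5
time: 7.7
tool_pos: [0.4539, 0.2461, 0.0714]
eef_rot: [-3.141, -0.001, 1.572]
force: [-0.0, -0.1, -1.1]
finger_gap: 0.0588
grasp_force: 32.5
shift [23.9  2.2 61.5] turn 0.1 t 7.7
```

```bash
python3 -m pendant '[[[12,2,0],0],[[20,2,8],0],[[24,2,20],0],[[24,2,32],0],[[24,2,42],0],[[24,2,50],0],[[24,2,55],0],[[24,2,58],0],[[24,2,60],0],[[24,2,61],0]]'
python3 - <<'E'
from plant import bot
from h import *
a=bot.camera('side')['image'];b=bot.camera('top')['image']
a=cv2.resize(a[110:230,150:300],None,fx=3,fy=3,interpolation=cv2.INTER_CUBIC);b=cv2.resize(b[180:260,165:230],None,fx=4.5,fy=4.5,interpolation=cv2.INTER_CUBIC)
cv2.imwrite('pics/a2.png',np.hstack([a,b]))
E
```

```text
time: 8.95
tool_pos: [0.4575, 0.2676, 0.0104]
eef_rot: [3.141, -0.0, 1.57]
force: [0.0, -0.1, -0.6]
finger_gap: 0.0586
grasp_force: 32.5
```

View pics/a2.png

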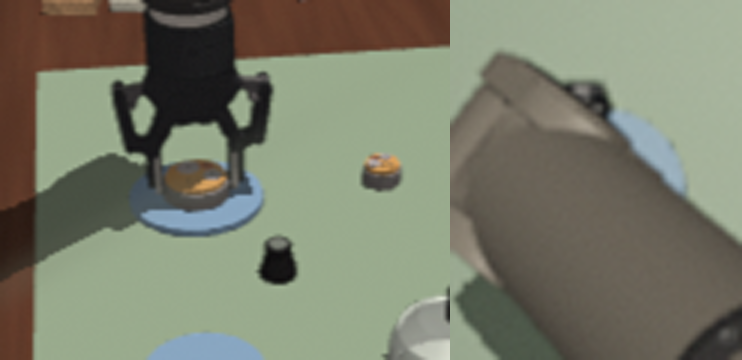

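The large movement hangs level just over the tray's centre: in the crop the movement is at (197,185) and the tray at (197,195). I lower the last millimetre and open.

```bash
python3 -m pendant '[[[0,0,0.5],0],[[0,0,1],0],[[0,0,1],0],[[0,0,1],0],[[0,0,1.3],0],[[0,0,1.3],0],[[0,0,1.3],0],[[0,0,1.3],0],[[0,0,1.3],0],[[0,0,1.3],0]]'; python3 go.py 456 270 9 90
```

```text
time: 10.3
tool_pos: [0.4575, 0.2676, 0.0097]
eef_rot: [3.141, 0.0, 1.57]
force: [-1.9, -1.4, 9.3]
finger_gap: 0.0585
grasp_force: 33.4
shift [ 2.4 -1.5  0.7] turn -0.1 t 10.3
```

```bash
python3 -m pendant '[[[0,0,0],0],[[0,0,0],0],[[0,0,0],0],[[0,0,0],0],[[0,0,0],0],[[0,0,0],0],[[0,0,-5],0],[[0,0,-20],0],[[0,0,-40],0],[[0,0,-60],0]]' 0 && python3 -m pendant '[[[0,0,-10],0],[[1,10,-15],0],[[3,40,-15],0],[[5,75,-15],0],[[7,110,-15],0],[[9,145,-15],0],[[11,172,-15],0],[[11,172,0],0],[[11,172,10],0],[[11,172,15],0]]'; python3 go.py 629 279 3 90
python3 - <<'E'
from m import *
from plant import bot
S=bot.camera('side');T=bot.camera('top');a=S['image']; np.save('S1.npy',S,allow_pickle=True)
m=masks(a); print(cen(m['blue'],216,176,34))
b,g,r=[x.astype(int) for x in cv2.split(a)]
e=cen(r-b>25,216,176,30);print(e, cast(S,e[0],e[1],.030), cast(S,*cen(m['blue'],216,176,34)[:2],.008))
a=cv2.resize(a[110:230,150:300],None,fx=4,fy=4,interpolation=cv2.INTER_CUBIC)
cv2.imwrite('pics/a3.png',a)
E
```

```text
time: 11.55
tool_pos: [0.4576, 0.2677, 0.0706]
eef_rot: [3.141, -0.0, 1.57]
force: [0.3, -0.1, -0.8]
finger_gap: 0.0854
grasp_force: 0.0
time: 12.8
tool_pos: [0.6276, 0.2781, 0.0525]
eef_rot: [-3.139, 0.001, 1.571]
force: [0.1, -0.4, 0.8]
finger_gap: 0.0852
grasp_force: 0.0
shift [ 0.9  1.5 49.4] turn -0.0 t 12.8
(214.7865296803653, 175.95205479452054, np.int32(509), np.int32(44), np.int32(24))
(214.95811518324606, 168.86387434554973, np.int32(143), np.int32(21), np.int32(12)) [0.45650222 0.25486056 0.03      ] [0.4552126  0.25506798 0.008     ]
```

View pics/a3.png

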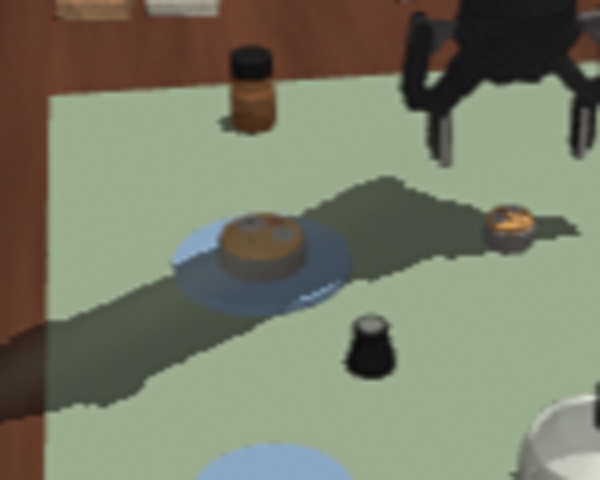

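The large movement stands level and central on its tray (crop 262,245; relative offset about 1 mm), and the gripper straddles the small movement at crop (510,228). I go down and grip it.

```bash
python3 -m pendant '[[[1,1,10],0],[[1,1,20],0],[[1,1,30],0],[[1,1,38],0],[[1,1,43],0],[[1,1,46],0],[[1,1,48],0],[[1,1,49],0],[[1,1,49],0],[[1,1,49],0]]' && python3 -m pendant '[[[0,0,0],0],[[0,0,0],0],[[0,0,0],0],[[0,0,0],0],[[0,0,0],0],[[0,0,0],0],[[0,0,0],0],[[0,0,0],0],[[0,0,0],0],[[0,0,0],0]]' 0.9 30
```

```text
time: 14.15
tool_pos: [0.6305, 0.2794, 0.0052]
eef_rot: [3.141, -0.0, 1.57]
force: [0.1, -0.1, 1.3]
finger_gap: 0.0856
grasp_force: 0.0
time: 15.4
tool_pos: [0.6306, 0.2794, 0.0052]
eef_rot: [3.141, -0.0, 1.57]
force: [0.1, -0.1, 4.3]
finger_gap: 0.0349
grasp_force: 30.2
```

```bash
python3 -m pendant '[[[0,0,-5],0],[[0,0,-15],0],[[0,0,-30],0],[[0,0,-50],0],[[-5,-3,-65],0],[[-20,-14,-75],0],[[-45,-32,-80],0],[[-72,-52,-80],0],[[-100,-73,-80],0],[[-128,-94,-80],0]]' && python3 -m pendant '[[[-28,-21,0],0],[[-56,-42,0],0],[[-84,-63,0],0],[[-112,-83,0],0],[[-125,-95,0],0],[[-131,-98,0],0],[[-131,-98,10],0],[[-131,-98,22],0],[[-131,-98,34],0],[[-131,-98,40],0]]'; python3 go.py 438 20 14 90
```

```text
time: 16.65
tool_pos: [0.5356, 0.1501, 0.0859]
eef_rot: [3.141, 0.0, 1.569]
force: [-0.2, -0.1, -0.6]
finger_gap: 0.0347
grasp_force: 30.1
time: 17.9
tool_pos: [0.4376, 0.021, 0.0437]
eef_rot: [-3.14, -0.0, 1.571]
force: [-0.5, -0.2, -0.4]
finger_gap: 0.0347
grasp_force: 30.1
shift [-1.   0.4 29.7] turn -0.0 t 17.9
```

```bash
python3 -m pendant '[[[-1,0,8],0],[[-1,0,15],0],[[-1,0,21],0],[[-1,0,25],0],[[-1,0,27],0],[[-1,0,28.5],0],[[-1,0,29.5],0],[[-1,0,30],0],[[-1,0,30.5],0],[[-1,0,30.5],0]]'
```

```text
time: 19.15
tool_pos: [0.4381, 0.0195, 0.0145]
eef_rot: [3.142, 0.0, 1.57]
force: [0.8, 0.9, 0.6]
finger_gap: 0.0349
grasp_force: 30.1
```

```bash
python3 -m pendant '[[[0,0,0.5],0],[[0,0,1],0],[[0,0,1],0],[[0,0,1.3],0],[[0,0,1.3],0],[[0,0,1.3],0],[[0,0,1.3],0],[[0,0,1.3],0],[[0,0,1.3],0],[[0,0,1.3],0]]'
```

```text
time: 20.4
tool_pos: [0.4381, 0.0195, 0.0132]
eef_rot: [3.142, 0.0, 1.57]
force: [-1.2, -0.0, -0.4]
finger_gap: 0.035
grasp_force: 30.1
```

```bash
python3 -m pendant '[[[0,0,0.5],0],[[0,0,0.8],0],[[0,0,1.2],0],[[0,0,1.2],0],[[0,0,1.2],0],[[0,0,1.2],0],[[0,0,1.2],0],[[0,0,1.2],0],[[0,0,1.2],0],[[0,0,1.2],0]]'
python3 - <<'E'
from plant import bot
from h import *
a=bot.camera('side')['image']
cv2.imwrite('pics/a4.png',cv2.resize(a[170:270,160:290],None,fx=4,fy=4,interpolation=cv2.INTER_CUBIC))
E
```

```text
time: 21.65
tool_pos: [0.4381, 0.0195, 0.013]
eef_rot: [3.141, 0.001, 1.57]
force: [-4.3, -0.1, 18.0]
finger_gap: 0.0345
grasp_force: 31.7
```

View pics/a4.png

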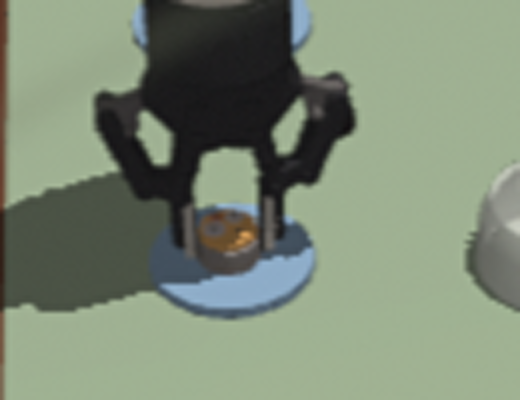

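The small movement stands in the middle of the small tray (crop movement base at (230,254), tray (232,257)) and the force shows contact. I release it and go above the large cover's knob.

```bash
python3 -m pendant '[[[0,0,0],0],[[0,0,0],0],[[0,0,0],0],[[0,0,0],0],[[0,0,0],0],[[0,0,0],0],[[0,0,-5],0],[[0,0,-25],0],[[0,0,-55],0],[[0,0,-90],0]]' 0 && python3 -m pendant '[[[0,0,-30],0],[[0,10,-50],0],[[-3,40,-60],0],[[-8,75,-60],0],[[-14,110,-60],0],[[-20,145,-60],0],[[-25,172,-60],0],[[-26,183,-60],0],[[-26,183,-55],0],[[-26,183,-50],0]]'; python3 go.py 621 -6 59 90
```

```text
time: 22.95
tool_pos: [0.4376, 0.0195, 0.1029]
eef_rot: [-3.141, -0.0, 1.57]
force: [-0.1, -0.1, -0.1]
finger_gap: 0.0854
grasp_force: 0.0
time: 24.2
tool_pos: [0.6198, -0.0063, 0.1515]
eef_rot: [-3.14, 0.0, 1.57]
force: [-0.3, 0.2, 0.0]
finger_gap: 0.0854
grasp_force: 0.0
shift [ 0.3  1.3 92.5] turn -0.0 t 24.2
```

```bash
python3 -m pendant '[[[0,1,20],0],[[0,1,40],0],[[0,1,58],0],[[0,1,70],0],[[0,1,78],0],[[0,1,84],0],[[0,1,88],0],[[0,1,90],0],[[0,1,91.5],0],[[0,1,92],0]]' && python3 -m pendant '[[[0,0,0],0],[[0,0,0],0],[[0,0,0],0],[[0,0,0],0],[[0,0,0],0],[[0,0,0],0],[[0,0,0],0],[[0,0,0],0],[[0,0,0],0],[[0,0,0],0]]' 1 40
python3 - <<'E'
from plant import bot
from h import *
a=bot.camera('side')['image']
cv2.imwrite('pics/a5.png',cv2.resize(a[130:260,230:380],None,fx=4,fy=4,interpolation=cv2.INTER_CUBIC))
E
```

```text
time: 25.45
tool_pos: [0.6222, -0.0067, 0.0601]
eef_rot: [3.141, 0.0, 1.57]
force: [-0.8, 0.3, -0.1]
finger_gap: 0.0853
grasp_force: 0.0
time: 26.7
tool_pos: [0.6222, -0.0067, 0.0601]
eef_rot: [3.141, 0.0, 1.57]
force: [0.1, 0.2, 3.2]
finger_gap: 0.0166
grasp_force: 39.1
```

View pics/a5.png

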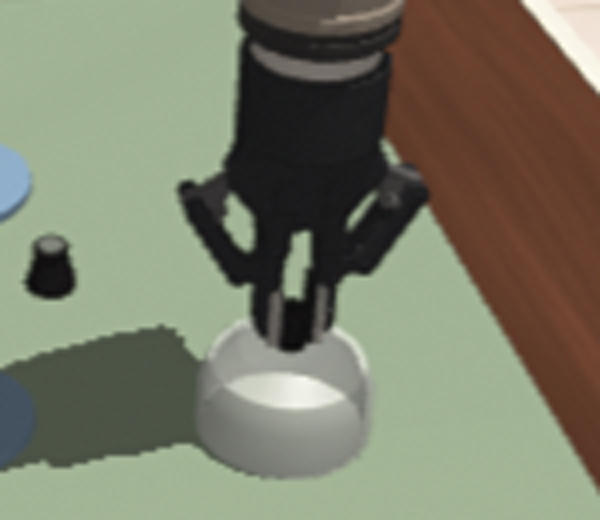

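The picture shows the knob between the pads at crop (292,320), with the cover upright. I lift it and carry it to the large tray.

```bash
python3 -m pendant '[[[0,0,-3],0],[[0,0,-9],0],[[0,0,-20],0],[[0,0,-35],0],[[0,0,-52],0],[[5,-3,-66],0],[[18,-11,-76],0],[[38,-23,-80],0],[[62,-37,-80],0],[[88,-53,-80],0]]' - 60 && python3 -m pendant '[[[28,-17,0],0],[[56,-34,0],0],[[84,-51,0],0],[[112,-68,0],0],[[138,-84,0],0],[[160,-97,0],0],[[175,-106,0],0],[[184,-111,0],0],[[188,-113,0],0],[[188,-113,0],0]]'; python3 go.py 456.5 269 68 90
```

```text
time: 28.0
tool_pos: [0.5673, 0.0836, 0.1398]
eef_rot: [-3.141, -0.0, 1.571]
force: [-0.5, 1.2, -1.9]
finger_gap: 0.0158
grasp_force: 58.6
time: 29.25
tool_pos: [0.4566, 0.2691, 0.1399]
eef_rot: [3.142, 0.0, 1.569]
force: [-0.0, -0.7, -1.5]
finger_gap: 0.0157
grasp_force: 58.6
shift [-0.1 -0.1 71.9] turn -0.1 t 29.25
```

```bash
python3 -m pendant '[[[0,0,6],0],[[0,0,15],0],[[0,0,26],0],[[0,0,37],0],[[0,0,47],0],[[0,0,55],0],[[0,0,61],0],[[0,0,65],0],[[0,0,67.5],0],[[0,0,69],0]]'
python3 - <<'E'
from plant import bot
from h import *
a=bot.camera('side')['image']
cv2.imwrite('pics/a6.png',cv2.resize(a[90:210,150:290],None,fx=4,fy=4,interpolation=cv2.INTER_CUBIC))
E
```

```text
time: 30.5
tool_pos: [0.4565, 0.2696, 0.0711]
eef_rot: [3.141, -0.0, 1.57]
force: [0.9, -0.2, -1.3]
finger_gap: 0.0161
grasp_force: 58.6
```

View pics/a6.png

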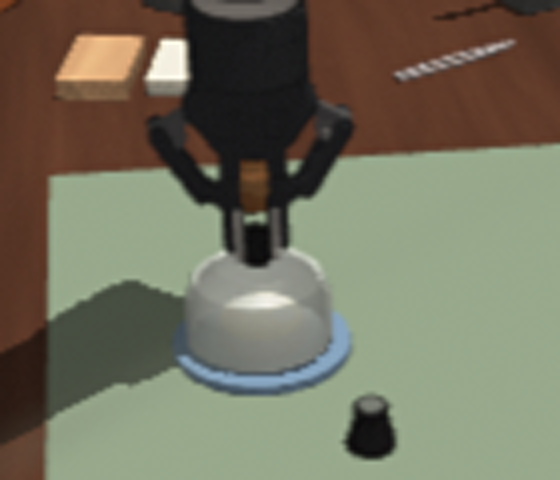

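The cover hangs level over the tray: cover centre 258 and tray centre 263 across in the crop, about 3 mm off. I lower to contact.

```bash
python3 -m pendant '[[[0,1,0.5],0],[[0,2,1],0],[[0,2,1.5],0],[[0,2,2],0],[[0,2,2.5],0],[[0,2,3],0],[[0,2,3.3],0],[[0,2,3.3],0],[[0,2,3.3],0],[[0,2,3.3],0]]'
```

```text
time: 31.8
tool_pos: [0.4584, 0.2695, 0.0682]
eef_rot: [3.141, 0.0, 1.57]
force: [-1.5, -1.3, 4.6]
finger_gap: 0.0158
grasp_force: 59.0
```

```bash
python3 -m pendant '[[[0,0,0],0],[[0,0,0],0],[[0,0,0],0],[[0,0,0],0],[[0,0,0],0],[[0,0,0],0],[[0,0,-10],0],[[0,0,-30],0],[[0,0,-60],0],[[0,0,-90],0]]' 0 && python3 -m pendant '[[[-20,6,0],0],[[-60,19,0],0],[[-100,32,0],0],[[-140,45,0],0],[[-180,58,0],0],[[-220,71,0],0],[[-260,84,0],0],[[-300,97,0],0],[[-340,110,0],0],[[-380,122,0],0]]' && python3 -m pendant '[[[-40,13,0],0],[[-80,26,0],0],[[-110,36,0],0],[[-130,41,0],0],[[-141,43,5],0],[[-141,43,15],0],[[-141,43,25],0],[[-141,43,30],0],[[-141,43,30],0],[[-141,43,30],0]]'; python3 go.py 623 -252 55 90
python3 - <<'E'
from plant import bot
from h import *
a=bot.camera('side')['image'];b=bot.camera('top')['image']
a1=cv2.resize(a[110:210,160:280],(480,400),interpolation=cv2.INTER_CUBIC);b=cv2.resize(b[190:256,170:221],(309,400),interpolation=cv2.INTER_CUBIC)
cv2.imwrite('pics/a7.png',np.hstack([a1,b]))
E
```

```text
time: 33.05
tool_pos: [0.4583, 0.2696, 0.1592]
eef_rot: [3.141, -0.0, 1.57]
force: [-0.2, 0.2, 0.3]
finger_gap: 0.0855
grasp_force: 0.0
time: 34.3
tool_pos: [0.5804, -0.1119, 0.1585]
eef_rot: [3.141, -0.0, 1.57]
force: [0.1, -0.4, -0.3]
finger_gap: 0.0852
grasp_force: 0.0
time: 35.55
tool_pos: [0.6231, -0.2515, 0.128]
eef_rot: [3.141, 0.0, 1.57]
force: [0.2, -0.2, -0.6]
finger_gap: 0.0854
grasp_force: 0.0
shift [-0.5 -0.1 73. ] turn -0.0 t 35.55
```

View pics/a7.png

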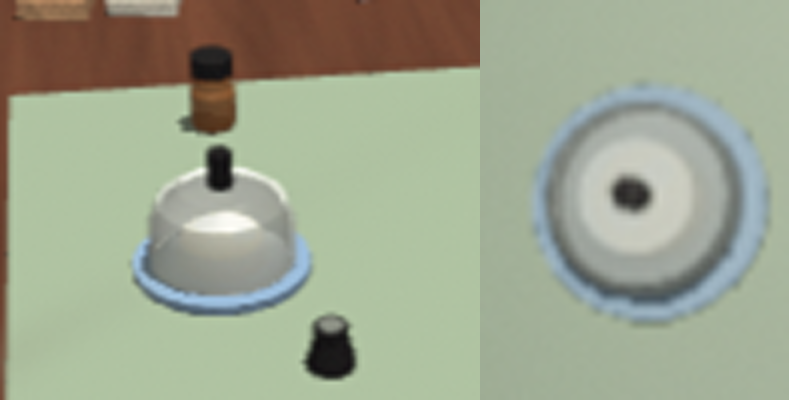

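The large cover stands upright and centred on its tray: in the top crop the cover is at (643,198) and the tray at (651,203), a shift that parallax largely explains. On to the small cover.

```bash
python3 -m pendant '[[[0,0,15],0],[[0,0,30],0],[[0,0,43],0],[[0,0,53],0],[[0,0,60],0],[[0,0,65],0],[[0,0,69],0],[[0,0,71],0],[[0,0,72.5],0],[[0,0,73],0]]' && python3 -m pendant '[[[0,0,0],0],[[0,0,0],0],[[0,0,0],0],[[0,0,0],0],[[0,0,0],0],[[0,0,0],0],[[0,0,0],0],[[0,0,0],0],[[0,0,0],0],[[0,0,0],0]]' 1 40
python3 - <<'E'
from plant import bot
from h import *
a=bot.camera('side')['image']
cv2.imwrite('pics/a8.png',cv2.resize(a[220:350,260:410],None,fx=4,fy=4,interpolation=cv2.INTER_CUBIC))
E
```

```text
time: 36.9
tool_pos: [0.6229, -0.2517, 0.0548]
eef_rot: [3.141, 0.0, 1.57]
force: [0.6, -0.5, 1.2]
finger_gap: 0.0855
grasp_force: 0.0
time: 38.15
tool_pos: [0.6229, -0.2517, 0.0548]
eef_rot: [3.141, 0.0, 1.57]
force: [1.2, 0.3, 1.9]
finger_gap: 0.0165
grasp_force: 39.0
```

View pics/a8.png

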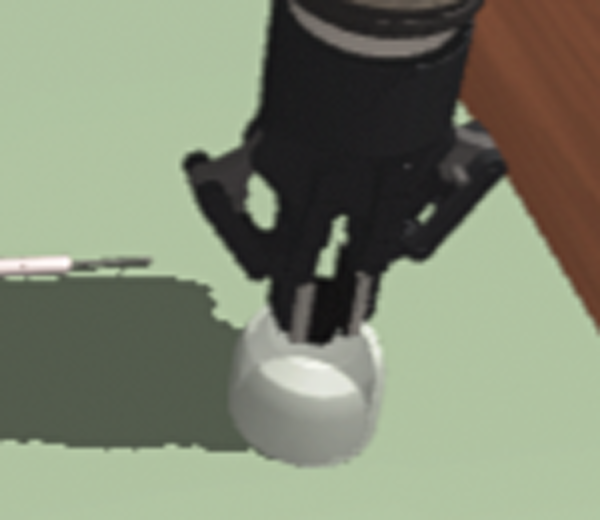

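The pads hold the small knob at crop (330,310), with the cover upright. I lift it and carry it to the small tray.

```bash
python3 -m pendant '[[[0,0,-3],0],[[0,0,-9],0],[[0,0,-20],0],[[0,0,-35],0],[[0,0,-52],0],[[5,-3,-66],0],[[18,-12,-76],0],[[38,-26,-80],0],[[62,-42,-80],0],[[88,-60,-80],0]]' - 60 && python3 -m pendant '[[[28,-19,0],0],[[56,-38,0],0],[[84,-57,0],0],[[112,-76,0],0],[[138,-94,0],0],[[160,-109,0],0],[[174,-119,0],0],[[181,-123,0],0],[[184,-125,0],0],[[184,-125,0],0]]'; python3 go.py 438 20 62.8 90
```

```text
time: 39.45
tool_pos: [0.5616, -0.1619, 0.135]
eef_rot: [-3.141, -0.0, 1.57]
force: [0.2, 0.8, -1.1]
finger_gap: 0.0159
grasp_force: 58.6
time: 40.7
tool_pos: [0.4384, 0.0202, 0.1347]
eef_rot: [3.141, 0.0, 1.569]
force: [-0.2, -1.1, -0.3]
finger_gap: 0.0159
grasp_force: 58.6
shift [-0.1 -0.4 71.9] turn -0.1 t 40.7
```

```bash
python3 -m pendant '[[[0,0,6],0],[[0,0,15],0],[[0,0,26],0],[[0,0,37],0],[[0,0,47],0],[[0,0,55],0],[[0,0,61],0],[[0,0,65],0],[[0,0,67.5],0],[[0,0,69],0]]'
python3 - <<'E'
from plant import bot
from h import *
a=bot.camera('side')['image']
cv2.imwrite('pics/a9.png',cv2.resize(a[150:270,150:290],None,fx=4,fy=4,interpolation=cv2.INTER_CUBIC))
E
```

```text
time: 41.95
tool_pos: [0.4383, 0.0205, 0.0657]
eef_rot: [3.141, 0.0, 1.57]
force: [-0.2, -0.0, -0.9]
finger_gap: 0.0158
grasp_force: 58.6
```

View pics/a9.png

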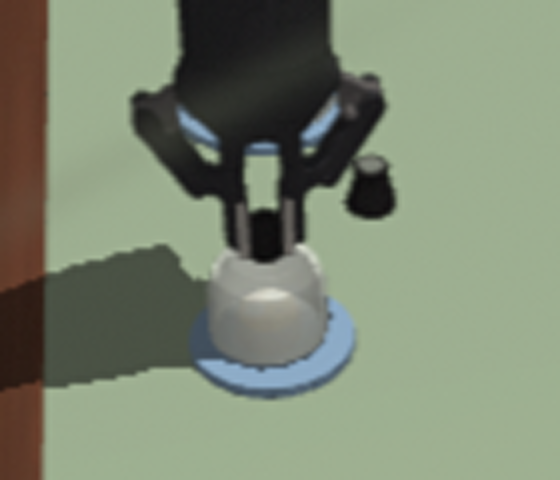

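The small cover is level, about 3 mm left and 2 mm back of the tray's centre (cover at 267, tray at 273 in the crop). I trim that slightly and set it down.

```bash
python3 -m pendant '[[[-1,1,0.5],0],[[-1,2,1],0],[[-1,2,1.5],0],[[-1,2,2],0],[[-1,2,2.5],0],[[-1,2,3],0],[[-1,2,3.3],0],[[-1,2,3.3],0],[[-1,2,3.3],0],[[-1,2,3.3],0]]'
```

```text
time: 43.25
tool_pos: [0.4402, 0.0195, 0.0627]
eef_rot: [3.141, 0.0, 1.57]
force: [-2.3, -0.2, 5.9]
finger_gap: 0.0154
grasp_force: 59.2
```

```bash
python3 -m pendant '[[[0,0,0],0],[[0,0,0],0],[[0,0,0],0],[[0,0,0],0],[[0,0,0],0],[[0,0,0],0],[[0,0,-10],0],[[0,0,-30],0],[[0,0,-60],0],[[0,0,-90],0]]' 0 && python3 -m pendant '[[[-20,3,-20],0],[[-60,9,-20],0],[[-100,15,-20],0],[[-140,21,-20],0],[[-180,27,-20],0],[[-220,33,-20],0],[[-250,36,-20],0],[[-260,36,-20],0],[[-260,36,-20],0],[[-260,36,-20],0]]'
python3 - <<'E'
from m import *
from plant import bot
S=bot.camera('side');T=bot.camera('top');np.save('top0.npy',T,allow_pickle=True);np.save('side0.npy',S,allow_pickle=True)
a=cv2.resize(S['image'][150:270,170:280],None,fx=4,fy=4,interpolation=cv2.INTER_CUBIC);b=cv2.resize(T['image'][190:266,170:320],(360,182))
b=np.vstack([b,np.zeros((480-182,360,3),np.uint8)])
cv2.imwrite('pics/a10.png',np.hstack([a,b]))
mt,ms=masks(T['image']),masks(S['image'])
for n,k,t,z in [('trayL','blue',(198,223,26),.006),('trayS','blue',(278,231,22),.006),('knobL','dark',(196,223,8),.076),('knobS','dark',(278,229,8),.071),('loupe','dark',(238,206,9),.015),('bottle','notmat',(128,216,12),.03),('driver','notmat',(334,205,22),.005)]:
    try: e=cen(mt[k],*t);print(n,np.round(cast(T,e[0],e[1],z)[:2]*1e3),e[2])
    except Exception as x: print(n,x)
E
```

```text
time: 44.5
tool_pos: [0.44, 0.0196, 0.1539]
eef_rot: [3.141, -0.0, 1.57]
force: [0.8, 0.2, -0.3]
finger_gap: 0.0853
grasp_force: 0.0
time: 45.75
tool_pos: [0.4759, -0.2388, 0.1725]
eef_rot: [3.142, -0.001, 1.572]
force: [-0.6, 0.3, 0.4]
finger_gap: 0.0854
grasp_force: 0.0
trayL [456. 270.] 343
trayS [438.  20.] 306
knobL [457. 269.] 22
knobS [439.  21.] 19
loupe [511. 146.] 44
bottle [468. 479.] 158
driver [ 505. -150.] 70
```

View pics/a10.png

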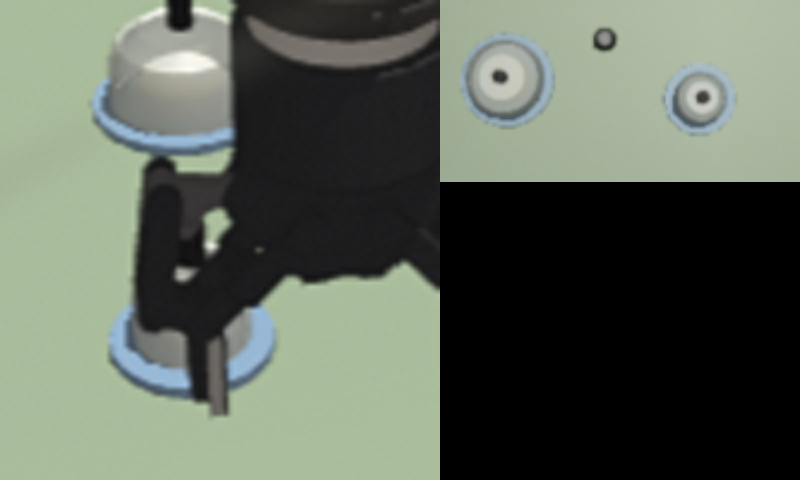

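Both covers stand centred on their trays: the knobs are within about 1 mm of the tray centres, which rules out any tilt to speak of. The bystanders have not moved, and the arm is clear and only in front of the side camera.

```bash
python3 -c "
from plant import bot
print(bot.job_done())"
```

```text
the job is handed in; nothing more can be done
None
```

Job handed in at about 46 s: both movements are on their trays under their own covers, with the knobs about 1 mm from the tray centres; the loupe, screwdriver and oil bottle are where they were, and no verdict was returned.

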